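# Open the square preserve jar at the tasting counter

### The arm

A 7-joint arm with a two-finger parallel gripper is mounted at the origin on the work surface. World frame = base frame: x ahead of the robot, y to its left, z up, the work surface at z = 0. Lengths are in m, angles in degrees, forces in N, time in s.
With the tool pointing down it reaches from about 0.4 to 0.9 m from the base axis. Payload 5.6 kg.
Tool frame: the origin (TCP) lies on the front face of the gripper's body, between the roots of the fingers; the fingertips stand 88 mm ahead of it and the grasp point (between the pads) lies grip_depth ahead of it (grip_depth is the distance from the TCP to the grasp point, in m); z points along the fingers, y is the line along which they close (so a half turn about z gives the same grasp; the last joint's range is limited). The gripper opens to 92 mm and grips with 3 to 60 N. Pads are 20 mm wide; open, the fingers measure 128 mm over their backs; the gripper's body (75 mm by 189 mm) begins 69 mm behind the grasp point.
Start: joints at [69.844, 26.786, -0.665, 91.828, 0.344, 61.387, -3.226], TCP at [0.198, -0.619, 0.303] pointing down, gripper open.
Joint ranges: [-144.91, 144.91], [-17.63, 115.5], [-89.93, 88.59], [15.96, 139.68], [-74.01, 254.01], [8.47, 105.57], [-167.45, 167.45]. Speed limits (degrees/s): [147.25, 147.25, 180, 180, 180, 180, 180].

### API

Orientations are given as a 3x3 rotation matrix whose columns are the frame's x, y, z axes.
In Python, from bench import * gives the robot as it stands.
- The arm moves only by the tool play_rows, never from a script. Its argument "deltas" is a list of rows, each an object of numbers: "dx", "dy", "dz": the shift along the tool's x, y, z in cm; "twist": the turn about the tool's z in rad. A call has 1 to 10 rows; each row is the pose to reach, as a shift and turn from the pose commanded when the call began, along the tool's axes at that moment; what a row does not reach only later rows make up. A row lasts 1/8 s, in which the tool goes at most 62.5 mm and 10.7 degrees, less where a joint would pass 70% of its speed; a pose out of reach is approached as far as the arm can. A call with a gripper value outside its range is refused whole. "gripper" is the finger opening in cm, from 0 to 9.19, set as the call begins (left out, the last holds). The fingers move at their own pace and stop on an object; "force" is the grip in N (left out, the last holds). Time passes only in rows, so rows that repeat a pose let the fingers close. It gives the time, the measured TCP pose, the force, the opening and the grip force at its end, in the units of the state.
- sense(): the state, without advancing time (a new reading comes with each control period).
- get_image(name): name is "scene" or "top" or "wrist"; returns the picture (384x512x3 uint8, red, green, blue); there is no depth.
- camera_params(name): a dict with "fx", "fy", "cx", "cy" (pixels), "R" (3x3) and "t" (3): a world point X has camera coordinates R X + t; the wrist camera has in their place "T_tool_cam" (4x4, takes a point from camera to tool coordinates, whose origin is the TCP and whose axes are the flange's). Camera axes: x right, y down, z forward; pixel columns grow to the right and rows downward; lengths in m; the calibration is good to about 2 mm. A picture is of the moment at which its call begins: read the wrist's pose just before it. camera_params takes no time and is no camera call.
- hand_in(): hands the job in; it is judged then, once.
The state is a dict: "t": time; "joint_positions": joint angles; "qd": joint speeds; "joint_efforts": joint torques, N m; "tool_pos": TCP position; "orientation": TCP orientation; "wrist_force": force on the tool from outside, world axes, zero at the start; "torque": the same for the moment, N m; "opening": opening from 0.0 (shut) to 1.0 (fully open); "gripper_force": force on a finger pad.
Only numpy, scipy, OpenCV 4.12 (cv2) and the standard library are available. Lean on these libraries where they do the work, as an engineer would, in place of code of your own. Each camera call takes 0.05 s, during which the arm holds its last target. There are 200 camera calls.

### The job

Pick up the square glass jar with a light grip, set it gently into the square wooden holder so that it stands fully home and cannot turn, and there unscrew its tight lid anticlockwise, never squeezing hard: the glass is fragile and the lid dents. Stop turning once the lid comes free, lift it straight up just clear of the jar's mouth, and finish while still holding it there, level and centred over the jar. Leave the jar home in the holder and do not disturb the round jar, the tin and the spoon.

Things in the scene. Friction and masses are not known exactly. Their poses are not given: they have to be found in the camera images.
- jar_center (a point): centre of the loose square amber glass jar (0.25 to 0.45 kg), half-way up: 48.5 mm above its foot. Body: square prism 62 x 62 mm, 66 mm high, faces along the point's x and y, two with a plain label; a neck of 18 mm radius (three thread ledges reach 22.5 mm) rises to a rubber seal, the mouth, 95 mm above the foot. z points up. Fragile: no knock or push over 45 N, no squeeze over 65 N a finger.
- lid_center (a point): centre (half-way up) of the bare thin-metal round lid on the square jar: 52 mm diameter, 24 mm high, 35 g; dents over 65 N a finger. Closed, its lower edge is 73 mm and this point 85 mm above the jar's foot; 7 mm free between body and lid. Its inner lugs can carry the jar. Tight: 0.2 to 0.4 N m to turn. Once free it must rise 24 mm for its lower edge to pass the mouth.
- lid_mark (a point): point on the lid's wall, 24 mm from its axis along lid x, half-way up. Seen from the jar, its direction is the lid's turn: 0 (along jar x) fully tight, growing anticlockwise seen from above. Starts at 0.03 to 0.15 rad; free of the thread at about 1.0 rad, where the lid pops up 1.5 mm and can be lifted straight off; hard stop at about 1.7 rad. So turn it 1.05 to 1.3 rad.
- holder: dark wooden jar holder fixed to the counter; origin at the centre of its underside. Square pocket 66 x 66 mm (sides along x and y), floor 8 mm above the counter, straight walls to about 30 mm, mouth flaring to 78 mm at 41 mm height; about 90 mm wide outside, two low screw tabs at +x and -x. The jar fits in any of the four square positions and cannot turn there.
- round_jar_center (a point): bystander: round jar with lid, 64 mm diameter, 82 mm high, loose; point half-way up.
- tin_center (a point): bystander: low round tin, 68 mm diameter, 60 mm high, loose; point half-way up.
- spoon: bystander: tasting spoon 160 mm long, lying on the counter along its x axis.

How it is judged (in metres and radians):
On the way, in this order (a step that is already met when the one before it is completed fails the run):
1. the jar stands fully home in the holder, its lid still on (horizontal distance between jar_center and holder below 0.006 m and z of jar_center in the frame of holder below 0.0595 m and angle between jar_center's own z axis and vertical below 0.06 rad and z of lid_center in the frame of jar_center below 0.041 m and x of lid_mark in the frame of jar_center above 0.015 m), for 0.2 s.
2. the lid is turned until its lugs are free, the jar still home in the holder (x of lid_mark in the frame of jar_center below 0.0145 m and y of lid_mark in the frame of jar_center above 0.017 m and z of lid_center in the frame of jar_center below 0.05 m and z of jar_center in the frame of holder below 0.0595 m), for 0.1 s.
At the end, for the whole second after the job is handed in: The gripper holds the lid, still and level (within 0.15 rad), within 15 mm of the jar's axis, touching nothing else, its lower edge 1 to 42 mm above the jar's mouth; the jar stands upright and fully home in the holder (within 3 mm of the floor) (z of lid_center in the frame of jar_center between 0.061 and 0.102 m and horizontal distance between lid_center and jar_center below 0.015 m and angle between lid_center's own z axis and vertical below 0.15 rad and contact force between the fingers and lid above 1 N and contact force between each of lid, the arm and jar below 0.1 N and linear speed of each of lid, jar below 0.02 m/s and horizontal distance between jar_center and holder below 0.006 m and z of jar_center in the frame of holder below 0.0595 m and angle between jar_center's own z axis and vertical below 0.06 rad); the arm keeps its last pose, push and grip.
It fails at once if the lid or the glass is squeezed hard (over 65 N a finger) (contact force between the fingers and lid above 130 N or contact force between the fingers and jar above 130 N).
It fails at once if the glass jar is knocked or pressed hard (over 45 N) against the holder or the counter (contact force between jar and holder above 45 N or contact force between jar and table above 45 N).
It fails at once if the lid, still on the jar, is turned on against its stop, far past the point where it comes free (over about 1.65 rad from tight) (x of lid_mark in the frame of jar_center below -0.002 m and z of lid_center in the frame of jar_center below 0.045 m).
It fails at once if the round jar, tin or spoon is disturbed (distance of any of round_jar_center, tin_center from where it was at the start of the episode above 0.02 m or distance of spoon from where it was at the start of the episode above 0.025 m).
It also fails if it takes over 48 s, if anything falls off the work surface, if the arm or the gripper's body presses on something with over 40 N, if the wrist force passes 120 N, or if a joint passes its speed limit or range.

## Working session

There is one attempt and no reset: what is moved stays moved. The work goes in short steps, Python scripts to look and compute and a tool call to move; the robot and the scene stay as the last step left them, time stands still between calls to the robot, and variables do not carry over. Pictures are saved under pics/ and viewed, at most 10 in all, crops included, and the job is handed in when it is done.

Besides the shell and the picture viewer there is one more tool, called after ">>>" as name(argument=value, ...), one argument or row to a line, values as JSON. play_rows: Moves the arm, as the interface text tells. Its arguments: {"type":"object","properties":{"deltas":{"type":"array","items":{"type":"object","properties":{"dx":{"type":"number"},"dy":{"type":"number"},"dz":{"type":"number"},"twist":{"type":"number"}}}},"gripper":{"type":"number"},"force":{"type":"number"}},"required":["deltas"]}

```bash
mkdir -p pics; ls
python3 - <<'E'
from bench import *
import cv2
s=sense();print(s)
for n in("scene","top"):
    cv2.imwrite(f"pics/{n}0.png",cv2.cvtColor(get_image(n),cv2.COLOR_RGB2BGR));print(n,camera_params(n))
print(camera_params("wrist"))
E
```

```text
pics
{'t': 0.0, 'joint_positions': array([69.84448314, 26.83603148, -0.66393343, 91.8794169 ,  0.34185955,
       61.38748406, -3.22501814]), 'qd': array([ 0.05159187, -0.04022754, -0.04851365,  0.01692971,  0.01266749,
       -0.09531321, -0.06517107]), 'joint_efforts': array([ 1.34141310e-04, -5.20568454e+01, -1.26022438e-02, -2.43742454e+01,
       -5.67626464e-02,  1.73938286e-02,  1.72498244e-04]), 'tool_pos': array([ 0.19734632, -0.61887409,  0.30175071]), 'orientation': array([[ 9.52729484e-01,  3.03819243e-01, -6.30571718e-04],
       [ 3.03819881e-01, -9.52728069e-01,  1.64527117e-03],
       [-1.00898334e-04, -1.75907858e-03, -9.99998448e-01]]), 'wrist_force': array([-0.08799998, -0.35308969, -0.16004623]), 'torque': array([-0.02108867,  0.05374238,  0.00542651]), 'gripper_force': 0.0, 'opening': 0.9997292296861656}
scene {'fx': 415.2728939247707, 'fy': 415.2728939247707, 'cx': 260.5690461806978, 'cy': 184.03230238175638, 'R': array([[ 0.52100736,  0.85353456,  0.0054859 ],
       [ 0.6663613 , -0.40272141, -0.6275174 ],
       [-0.53339849,  0.33059677, -0.77858321]]), 't'
[... 152 characters left out ...]
0715, 'R': array([[-1.67336566e-02, -9.99859851e-01,  5.12136871e-04],
       [-9.96521289e-01,  1.66359548e-02, -8.16612821e-02],
       [ 8.16413175e-02, -1.87684715e-03, -9.96660009e-01]]), 't': array([0.09889757, 0.55493822, 0.82841181])}
{'fx': 294.1018320165924, 'fy': 294.1018320165924, 'cx': 257.6954866305787, 'cy': 188.11869073932735, 'T_tool_cam': array([[-8.16775568e-04, -9.70851924e-01, -2.39678692e-01,
         6.65419790e-02],
       [ 9.99997686e-01, -1.26996872e-03,  1.73639922e-03,
        -1.43254770e-04],
       [-1.99017096e-03, -2.39676719e-01,  9.70850714e-01,
        -8.15853877e-02],
       [ 0.00000000e+00,  0.00000000e+00,  0.00000000e+00,
         1.00000000e+00]])}
```

View pics/scene0.png

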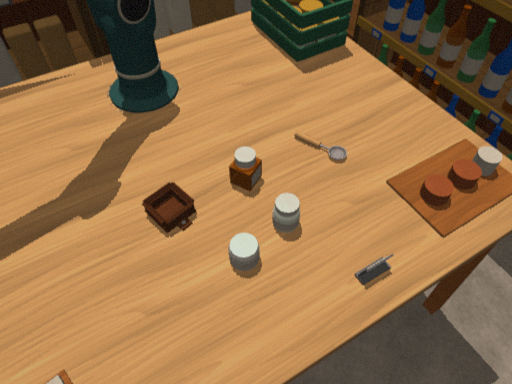

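View pics/top0.png

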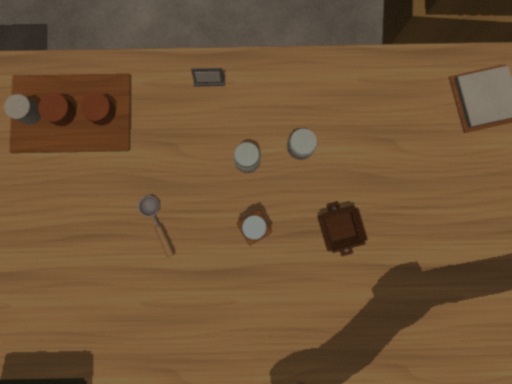

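```bash
cat > h.py <<'E'
import numpy as np, cv2
from bench import *
def back(n,u,v,z):
    c=camera_params(n);d=c["R"].T@np.array([(u-c["cx"])/c["fx"],(v-c["cy"])/c["fy"],1]);o=-c["R"].T@c["t"]
    return (o+d*(z-o[2])/d[2]).round(4)
def proj(n,X):
    c=camera_params(n);p=c["R"]@X+c["t"];return (p[:2]/p[2]*c["fx"]+[c["cx"],c["cy"]]).round(1)
E
python3 - <<'E'
from h import *
a=cv2.imread("pics/top0.png")
cv2.imwrite("pics/tcrop.png",np.vstack([cv2.resize(a[197:267,i:i+130],None,fx=6,fy=4.28*1.0,interpolation=cv2.INTER_CUBIC) if 0 else cv2.resize(a[196:262,i:i+88],(800,600) if 0 else (400*1,300),interpolation=cv2.INTER_CUBIC) for i in (210,300)]))
print("lid",back("top",254,228,.097),back("scene",245.5,153,.097))
print("holder",back("top",342,228.5,.041),back("scene",169,203,.041))
print("round",back("top",247,155,.082),"tin",back("top",303,142,.06),"spoon",back("top",150,206,.01),back("top",171,254,.01))
E
```

```text
lid [0.4808 0.0909 0.097 ] [0.4814 0.0952 0.097 ]
holder [ 0.4757 -0.1162  0.041 ] [ 0.4821 -0.1176  0.041 ]
round [0.6463 0.1041 0.082 ] tin [ 0.6795 -0.0274  0.06  ] spoon [0.5381 0.3451 0.01  ] [0.4206 0.2933 0.01  ]
```

View pics/tcrop.png

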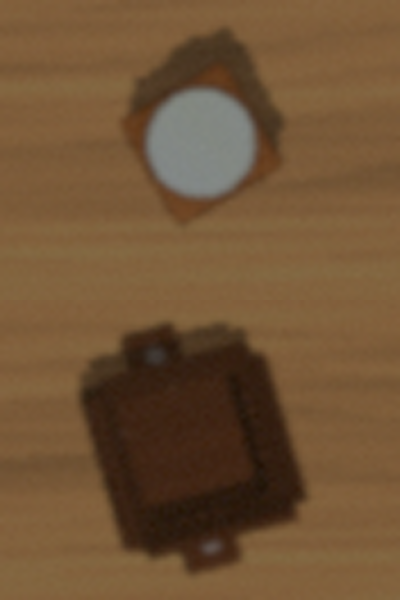

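>>> play_rows(
  deltas=[
    {"dx": 10, "dy": -9.3},
    {"dx": 21, "dy": -19.6},
    {"dx": 31.5, "dy": -29.5},
    {"dx": 42, "dy": -39.3},
    {"dx": 42, "dy": -39.3},
    {"dx": 42, "dy": -39.3},
    {"dx": 42, "dy": -39.3},
    {"dx": 42, "dy": -39.3},
    {"dx": 42, "dy": -39.3},
    {"dx": 42, "dy": -39.3},
  ],
  gripper=9.19,
)

```text
invalid input
```

>>> play_rows(
  deltas=[
    {},
    {},
    {},
    {},
  ],
)

```text
invalid input
```

>>> play_rows(
  deltas=[
    {"dx": 10, "dy": -9.3, "dz": 0, "twist": 0},
    {"dx": 21, "dy": -19.6, "dz": 0, "twist": 0},
    {"dx": 31.5, "dy": -29.5, "dz": 0, "twist": 0},
    {"dx": 42, "dy": -39.3, "dz": 0, "twist": 0},
    {"dx": 42, "dy": -39.3, "dz": 0, "twist": 0},
    {"dx": 42, "dy": -39.3, "dz": 0, "twist": 0},
    {"dx": 42, "dy": -39.3, "dz": 0, "twist": 0},
    {"dx": 42, "dy": -39.3, "dz": 0, "twist": 0},
    {"dx": 42, "dy": -39.3, "dz": 0, "twist": 0},
    {"dx": 42, "dy": -39.3, "dz": 0, "twist": 0},
  ],
)

```text
t: 1.35
tool_pos: [0.4796, -0.113, 0.3026]
orientation: [[0.951, 0.311, 0.0], [0.311, -0.951, 0.001], [0.001, -0.001, -1.0]]
wrist_force: [-0.0, -0.3, 0.1]
opening: 0.999
gripper_force: 0.0
```

```bash
cat >> h.py <<'E'
def snap(name):
    s=sense();im=get_image("wrist");cv2.imwrite(f"pics/{name}.png",cv2.cvtColor(im,cv2.COLOR_RGB2BGR))
    c=camera_params("wrist");np.savez(f"pics/{name}.npz",p=s["tool_pos"],R=s["orientation"],T=c["T_tool_cam"]);return s
def wback(name,u,v,z):
    d=np.load(f"pics/{name}.npz");c=camera_params("wrist");M=d["R"]@d["T"][:3,:3];o=d["p"]+d["R"]@d["T"][:3,3]
    r=M@np.array([(u-c["cx"])/c["fx"],(v-c["cy"])/c["fy"],1]);return (o+r*(z-o[2])/r[2]).round(4)
E
python3 - <<'E'
from h import *
s=snap("w1");print(s["t"],s["joint_positions"].round(1))
a=cv2.imread("pics/w1.png");cv2.imwrite("pics/w1c.png",cv2.resize(a[80:300,110:403],None,fx=2.7,fy=2.7,interpolation=cv2.INTER_CUBIC))
E
```

```text
1.35 [ 26.5  13.1 -19.4 112.4   5.1  55.4 -67.3]
```

View pics/w1c.png

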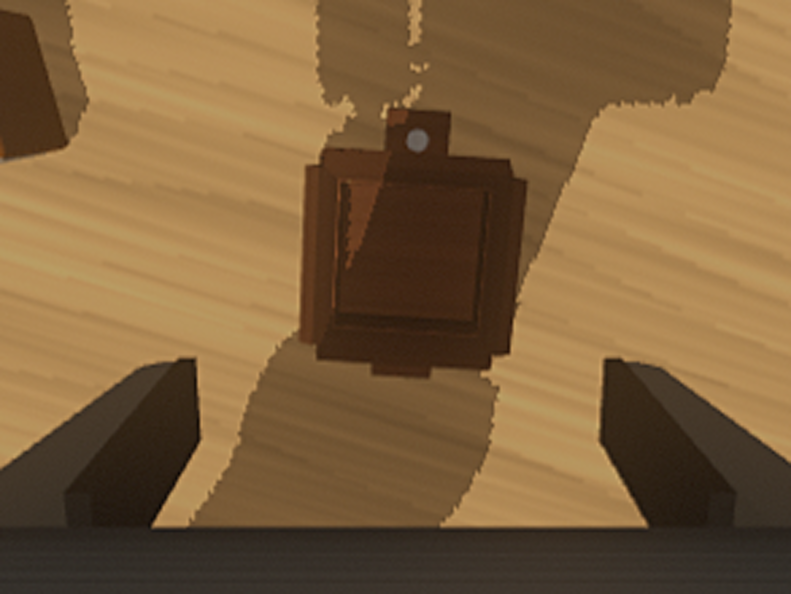

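Run:
```python
from h import *
f=lambda u,v,z:wback("w1",110+u/2.7,80+v/2.7,z)[:2]
def q(lab,pts,z):
    P=np.array([f(*p,z) for p in pts]);e=np.roll(P,-1,0)-P
    print(lab,P.mean(0),np.linalg.norm(e,axis=1).round(4),(np.degrees(np.arctan2(e[:,1],e[:,0]))%90).round(1))
q("floor .008",[(347,180),(490,187),(476,322),(335,315)],.008)
q("wall .03",[(347,180),(490,187),(476,322),(335,315)],.03)
q("outerLR",[(305,165),(527,180),(510,352),(300,342)],.041)
q("outerTB",[(322,150),(510,160),(492,368),(316,358)],.041)
print(f(418,140,.01), "left-right far tab")
```

```text
floor .008 [ 0.475425 -0.121175] [0.0676 0.0665 0.0695 0.0664] [15.3 13.7 15.1 12. ]
wall .03 [ 0.4794   -0.119475] [0.0637 0.0627 0.0653 0.0625] [15.3 13.7 15.1 12.1]
outerLR [ 0.477025 -0.119425] [0.0956 0.0778 0.0953 0.0794] [14.2 14.6 15.2 14.8]
outerTB [ 0.476825 -0.1192  ] [0.0805 0.094  0.0803 0.0933] [15.1 15.  14.6 15.1]
[ 0.527  -0.1071] left-right far tab
```

>>> play_rows(
  deltas=[
    {"dx": 1.6, "dy": -4.9, "dz": 0, "twist": -0.05},
    {"dx": 3.2, "dy": -9.8, "dz": 0, "twist": -0.1},
    {"dx": 4.9, "dy": -14.7, "dz": 0, "twist": -0.15},
    {"dx": 6.5, "dy": -19.5, "dz": 0, "twist": -0.2},
    {"dx": 6.5, "dy": -19.5, "dz": 0, "twist": -0.21},
    {"dx": 6.5, "dy": -19.5, "dz": 0, "twist": -0.21},
    {"dx": 6.5, "dy": -19.5, "dz": 0, "twist": -0.21},
  ],
)

```text
t: 2.28
tool_pos: [0.4811, 0.086, 0.3024]
orientation: [[0.87, 0.492, -0.0], [0.492, -0.87, -0.001], [-0.001, 0.001, -1.0]]
wrist_force: [-0.3, -0.1, -0.0]
opening: 0.999
gripper_force: 0.0
```

Run:
```python
from h import *
s=snap("w2");print(s["t"],s["joint_positions"].round(1),s["tool_pos"],s["orientation"].round(3))
a=cv2.imread("pics/w2.png");cv2.imwrite("pics/w2c.png",cv2.resize(a[80:300,110:403],None,fx=2.7,fy=2.7,interpolation=cv2.INTER_CUBIC))
```

```text
2.275 [ 10.7  13.8 -28.3 112.4   7.9  55.7 -81.9] [0.48107434 0.08599628 0.30243584] [[ 0.87   0.492 -0.   ]
 [ 0.492 -0.87  -0.001]
 [-0.001  0.001 -1.   ]]
```

View pics/w2c.png

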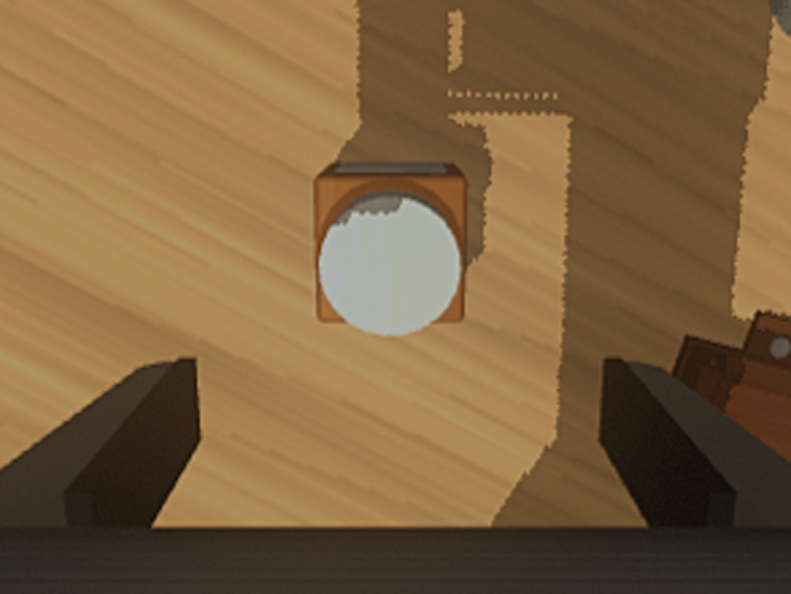

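Run:
```python
from h import *
f=lambda u,v,z:wback("w2",110+u/2.7,80+v/2.7,z)[:2]
P=np.array([f(*p,.066) for p in [(316,179),(467,178),(463,322),(318,321)]]);e=np.roll(P,-1,0)-P
print(P.mean(0),np.linalg.norm(e,axis=1),(np.degrees(np.arctan2(e[:,1],e[:,0]))%90))
L=f(390,264,.097);print(L,np.linalg.norm(f(319,264,.097)-f(461,264,.097)))
s=sense()
for t in (P.mean(0),L): print((s["orientation"].T@np.r_[t-s["tool_pos"][:2],0]).round(4))
```

```text
[0.4838  0.09065] [0.06015688 0.05971465 0.06038485 0.05889924] [29.80394909 29.0546041  29.02695615 28.82784098]
[0.4849 0.0914] 0.05243071618812774
[ 0.0046 -0.0024 -0.    ]
[ 0.0059 -0.0025 -0.    ]
```

>>> play_rows(
  deltas=[
    {"dx": 0.5, "dy": -0.25, "dz": 3, "twist": 0},
    {"dx": 0.5, "dy": -0.25, "dz": 7, "twist": 0},
    {"dx": 0.5, "dy": -0.25, "dz": 11, "twist": 0},
    {"dx": 0.5, "dy": -0.25, "dz": 14, "twist": 0},
    {"dx": 0.5, "dy": -0.25, "dz": 16.5, "twist": 0},
    {"dx": 0.5, "dy": -0.25, "dz": 17.5, "twist": 0},
    {"dx": 0.5, "dy": -0.25, "dz": 17.5, "twist": 0},
    {"dx": 0.5, "dy": -0.25, "dz": 17.5, "twist": 0},
  ],
  gripper=9.19,
  force=20,
)

```text
t: 3.32
tool_pos: [0.4847, 0.0929, 0.1286]
orientation: [[0.869, 0.495, 0.002], [0.495, -0.869, 0.0], [0.001, 0.001, -1.0]]
wrist_force: [-0.5, -0.7, 0.5]
opening: 1.0
gripper_force: 0.0
```

>>> play_rows(
  deltas=[
    {"dx": 0, "dy": 0, "dz": 0, "twist": 0},
    {"dx": 0, "dy": 0, "dz": 0, "twist": 0},
    {"dx": 0, "dy": 0, "dz": 0, "twist": 0},
    {"dx": 0, "dy": 0, "dz": 0, "twist": 0},
    {"dx": 0, "dy": 0, "dz": 0, "twist": 0},
    {"dx": 0, "dy": 0, "dz": 0, "twist": 0},
  ],
  gripper=5.5,
  force=20,
)

```text
t: 4.08
tool_pos: [0.4843, 0.0928, 0.128]
orientation: [[0.869, 0.496, 0.001], [0.496, -0.869, -0.0], [0.0, 0.001, -1.0]]
wrist_force: [0.0, -1.2, 4.6]
opening: 0.673
gripper_force: 20.0
```

>>> play_rows(
  deltas=[
    {"dx": 0, "dy": 0, "dz": -0.5, "twist": 0},
    {"dx": 0, "dy": 0, "dz": -2, "twist": 0},
    {"dx": 0, "dy": 0, "dz": -4, "twist": 0},
    {"dx": 0, "dy": 0, "dz": -6, "twist": 0},
    {"dx": -1.1, "dy": 1.8, "dz": -6.5, "twist": 0.02},
    {"dx": -2.8, "dy": 4.5, "dz": -6.5, "twist": 0.06},
    {"dx": -5, "dy": 8.2, "dz": -6.5, "twist": 0.11},
    {"dx": -7.2, "dy": 11.8, "dz": -6.5, "twist": 0.17},
    {"dx": -9.2, "dy": 15, "dz": -6.5, "twist": 0.22},
    {"dx": -10.6, "dy": 17.3, "dz": -6.5, "twist": 0.25},
  ],
)

```text
t: 5.32
tool_pos: [0.4772, -0.1115, 0.1932]
orientation: [[0.965, 0.263, -0.0], [0.263, -0.965, -0.0], [-0.0, 0.0, -1.0]]
wrist_force: [-0.3, 0.7, -4.4]
opening: 0.673
gripper_force: 20.0
```

>>> play_rows(
  deltas=[
    {"dx": -0.5, "dy": 0.8, "dz": 0, "twist": 0.01},
    {"dx": -0.5, "dy": 0.8, "dz": 0, "twist": 0.01},
    {"dx": -0.5, "dy": 0.8, "dz": 0, "twist": 0.01},
    {"dx": -0.5, "dy": 0.8, "dz": 0, "twist": 0.01},
  ],
)

```text
t: 5.82
tool_pos: [0.4752, -0.1177, 0.1927]
orientation: [[0.966, 0.258, -0.0], [0.258, -0.966, 0.0], [0.0, -0.0, -1.0]]
wrist_force: [-0.2, 0.7, -3.4]
opening: 0.671
gripper_force: 20.0
```

Run:
```python
from h import *
s=snap("w3");print(s["t"],s["tool_pos"],s["orientation"].round(3),s["wrist_force"],s["opening"])
a=cv2.imread("pics/w3.png");cv2.imwrite("pics/w3c.png",cv2.resize(a,None,fx=1.56,fy=1.56,interpolation=cv2.INTER_CUBIC))
R=s["orientation"];print(R.T@(np.array([.4765,-.1198,0])-s["tool_pos"]))
```

```text
5.825 [ 0.47515924 -0.11765341  0.19268697] [[ 0.966  0.258 -0.   ]
 [ 0.258 -0.966  0.   ]
 [ 0.    -0.    -1.   ]] [-0.21703035  0.67237283 -3.4260049 ] 0.6711714137009874
[0.00072758 0.00250067 0.19268599]
```

View pics/w3c.png

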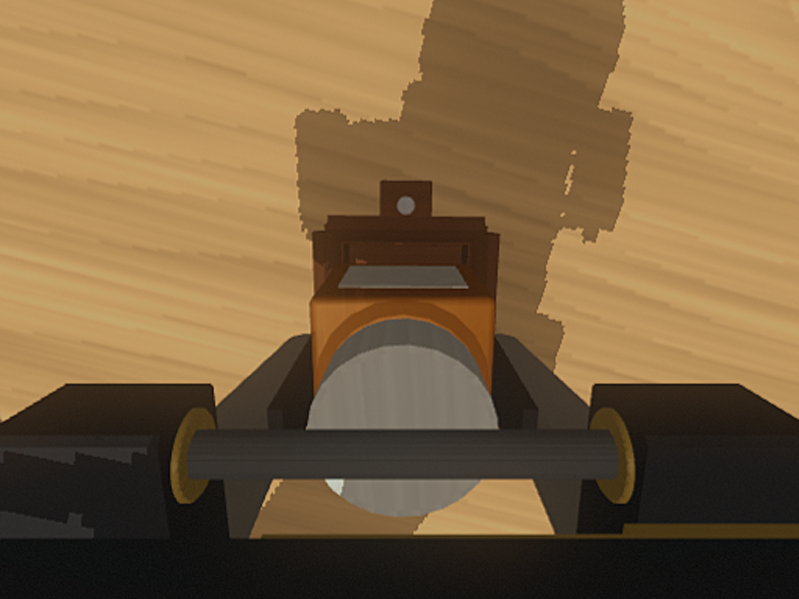

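Run:
```python
from h import *
d=np.load("pics/w3.npz")
f=lambda u,v,z:(d["R"].T@(wback("w3",u/1.56,v/1.56,z)-d["p"])*1000).round(1)[:2]
print("screw",f(405.5,205,.008)," rim TB",f(327,216,.041),f(487,218,.041),"LR",f(313,233,.041),f(499,234,.041))
print("jar top far corners",f(312,299,.1307),f(494,299,.1307))
d1=np.load("pics/w1.npz")
g=wback("w1",110+418/2.7,80+140/2.7,.008);h=np.array([.4765,-.1198,.008]);print("w1 screw",g,"predicted dist",np.linalg.norm(g-h), (d["R"].T@(g-d["p"])*1000)[:2])
```

```text
screw [52.8  2.4]  rim TB [ 49.2 -37.4] [48.1 43.1] LR [ 40.6 -44.8] [40.  49.5]
jar top far corners [ 29.3 -28.9] [29.2 29.9]
w1 screw [ 0.5269 -0.1071  0.008 ] predicted dist 0.05197547498580466 [52.69844608  3.23154514]
```

>>> play_rows(
  deltas=[
    {"dx": 0.17, "dy": 0.21, "dz": 0, "twist": 0},
    {"dx": 0.17, "dy": 0.21, "dz": 0.7, "twist": 0},
    {"dx": 0.17, "dy": 0.21, "dz": 1.4, "twist": 0},
    {"dx": 0.17, "dy": 0.21, "dz": 2.1, "twist": 0},
    {"dx": 0.17, "dy": 0.21, "dz": 2.6, "twist": 0},
    {"dx": 0.17, "dy": 0.21, "dz": 2.9, "twist": 0},
    {"dx": 0.17, "dy": 0.21, "dz": 3.2, "twist": 0},
    {"dx": 0.17, "dy": 0.21, "dz": 3.5, "twist": 0},
  ],
)

```text
t: 6.88
tool_pos: [0.4773, -0.1204, 0.1576]
orientation: [[0.967, 0.256, 0.0], [0.256, -0.967, 0.0], [0.0, 0.0, -1.0]]
wrist_force: [0.4, 0.5, -2.3]
opening: 0.673
gripper_force: 20.0
```

>>> play_rows(
  deltas=[
    {"dx": 0, "dy": 0, "dz": 0.2, "twist": 0},
    {"dx": 0, "dy": 0, "dz": 0.4, "twist": 0},
    {"dx": 0, "dy": 0, "dz": 0.6, "twist": 0},
    {"dx": 0, "dy": 0, "dz": 0.8, "twist": 0},
    {"dx": 0, "dy": 0, "dz": 1.0, "twist": 0},
  ],
)

```text
t: 7.5
tool_pos: [0.4772, -0.1205, 0.1476]
orientation: [[0.967, 0.256, -0.0], [0.256, -0.967, 0.0], [-0.0, -0.0, -1.0]]
wrist_force: [0.3, 1.0, -3.1]
opening: 0.673
gripper_force: 20.0
```

>>> play_rows(
  deltas=[
    {"dx": 0, "dy": 0, "dz": 0.2, "twist": 0},
    {"dx": 0, "dy": 0, "dz": 0.4, "twist": 0},
    {"dx": 0, "dy": 0, "dz": 0.6, "twist": 0},
    {"dx": 0, "dy": 0, "dz": 0.8, "twist": 0},
    {"dx": 0, "dy": 0, "dz": 0.9, "twist": 0},
  ],
)

```text
t: 8.12
tool_pos: [0.4772, -0.1204, 0.1385]
orientation: [[0.967, 0.256, -0.0], [0.256, -0.967, 0.0], [-0.0, -0.0, -1.0]]
wrist_force: [0.3, 1.1, -2.9]
opening: 0.672
gripper_force: 20.0
```

>>> play_rows(
  deltas=[
    {"dx": 0, "dy": 0, "dz": 0.07, "twist": 0},
    {"dx": 0, "dy": 0, "dz": 0.14, "twist": 0},
    {"dx": 0, "dy": 0, "dz": 0.2, "twist": 0},
    {"dx": 0, "dy": 0, "dz": 0.25, "twist": 0},
  ],
)

```text
t: 8.62
tool_pos: [0.4772, -0.1204, 0.1361]
orientation: [[0.967, 0.256, -0.0], [0.256, -0.967, 0.0], [-0.0, -0.0, -1.0]]
wrist_force: [0.4, 1.0, -3.0]
opening: 0.674
gripper_force: 20.0
```

>>> play_rows(
  deltas=[
    {"dx": 0, "dy": 0, "dz": 0.05, "twist": 0},
    {"dx": 0, "dy": 0, "dz": 0.1, "twist": 0},
    {"dx": 0, "dy": 0, "dz": 0.1, "twist": 0},
  ],
)

```text
t: 9.0
tool_pos: [0.4772, -0.1204, 0.1359]
orientation: [[0.967, 0.256, -0.0], [0.256, -0.967, -0.0], [-0.0, 0.0, -1.0]]
wrist_force: [-4.0, 1.9, 6.8]
opening: 0.671
gripper_force: 20.0
```

>>> play_rows(
  deltas=[
    {"dx": 0, "dy": 0, "dz": -0.05, "twist": 0},
    {"dx": 0, "dy": 0, "dz": -0.05, "twist": 0},
    {"dx": 0, "dy": 0, "dz": -0.05, "twist": 0},
    {"dx": 0, "dy": 0, "dz": -0.05, "twist": 0},
    {"dx": -0.08, "dy": 0, "dz": -0.6, "twist": 0},
    {"dx": -0.08, "dy": 0, "dz": -1.6, "twist": 0},
    {"dx": -0.08, "dy": 0, "dz": -2.6, "twist": 0},
    {"dx": -0.08, "dy": 0, "dz": -3.15, "twist": 0},
    {"dx": -0.08, "dy": 0, "dz": -3.15, "twist": 0},
    {"dx": -0.08, "dy": 0, "dz": -3.15, "twist": 0},
  ],
  gripper=8.5,
  force=20,
)

```text
t: 10.25
tool_pos: [0.4763, -0.1207, 0.1666]
orientation: [[0.967, 0.256, -0.0], [0.256, -0.967, -0.0], [-0.0, 0.0, -1.0]]
wrist_force: [-0.4, 0.3, 1.3]
opening: 0.922
gripper_force: 0.0
```

Run:
```python
from h import *
s=snap("w4");print(s["t"],s["tool_pos"],s["joint_positions"].round(1),s["wrist_force"],s["torque"],s["opening"])
a=cv2.imread("pics/w4.png");w=cv2.resize(a,(512,384))
b=cv2.cvtColor(get_image("scene"),cv2.COLOR_RGB2BGR)[150:250,110:230];b=cv2.resize(b,(280,233),interpolation=cv2.INTER_CUBIC)
c=np.zeros((384,792,3),np.uint8);c[:,:512]=w;c[:233,512:]=b;cv2.imwrite("pics/w4c.png",c)
```

```text
10.25 [ 0.47630245 -0.12073602  0.16659221] [ 25.9  24.7 -18.7 118.6  12.5  38.5 -76.2] [-0.36153271  0.28592141  1.25038186] [-0.00279709 -0.01606218  0.00267671] 0.9217108247838743
```

View pics/w4c.png

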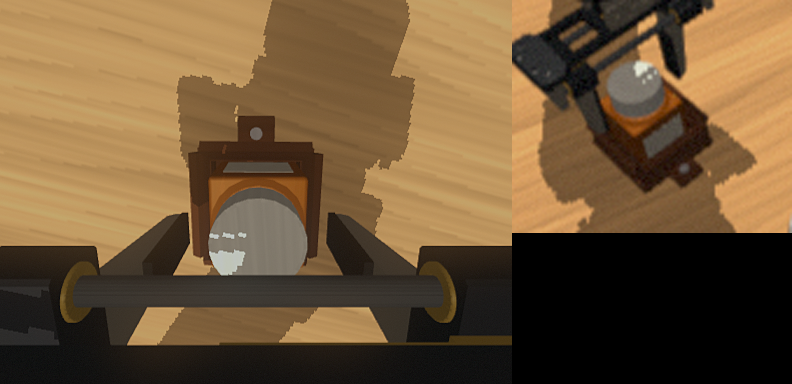

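>>> play_rows(
  deltas=[
    {"dx": 0, "dy": 0, "dz": 0, "twist": 0},
    {"dx": 0, "dy": 0, "dz": 0, "twist": 0},
    {"dx": 0, "dy": 0, "dz": 0, "twist": 0},
    {"dx": 0, "dy": 0, "dz": 0, "twist": 0},
    {"dx": 0, "dy": 0, "dz": 0, "twist": 0},
    {"dx": 0, "dy": 0, "dz": 0, "twist": 0},
    {"dx": 0, "dy": 0, "dz": 0, "twist": 0},
  ],
  gripper=4.5,
  force=38,
)

```text
t: 11.22
tool_pos: [0.4764, -0.1206, 0.1666]
orientation: [[0.967, 0.256, -0.0], [0.256, -0.967, 0.0], [-0.0, -0.0, -1.0]]
wrist_force: [-0.2, 0.6, -0.5]
opening: 0.56
gripper_force: 38.0
```

>>> play_rows(
  deltas=[
    {"dx": 0, "dy": 0, "dz": 0, "twist": -0.05},
    {"dx": 0, "dy": 0, "dz": 0, "twist": -0.1},
    {"dx": 0, "dy": 0, "dz": 0, "twist": -0.15},
    {"dx": 0, "dy": 0, "dz": 0, "twist": -0.2},
    {"dx": 0, "dy": 0, "dz": 0, "twist": -0.25},
    {"dx": 0, "dy": 0, "dz": 0, "twist": -0.3},
  ],
)

```text
t: 11.98
tool_pos: [0.4766, -0.1198, 0.1667]
orientation: [[0.848, 0.53, 0.0], [0.53, -0.848, 0.002], [0.001, -0.001, -1.0]]
wrist_force: [1.3, 3.1, -0.2]
opening: 0.557
gripper_force: 38.0
```

Run:
```python
from h import *
s=snap("w5");print(s["t"],s["tool_pos"],s["orientation"][:,0],s["wrist_force"],s["torque"],s["opening"],s["gripper_force"])
```

```text
11.975 [ 0.47661851 -0.11976695  0.16673243] [0.8477379  0.53041421 0.00110875] [ 1.30947037  3.05748188 -0.16808367] [ 0.68459541 -0.0365773  -0.43759278] 0.5566181162694166 37.99938851379068
```

>>> play_rows(
  deltas=[
    {"dx": 0, "dy": 0, "dz": 0, "twist": -0.08},
    {"dx": 0, "dy": 0, "dz": 0, "twist": -0.16},
    {"dx": 0, "dy": 0, "dz": 0, "twist": -0.24},
    {"dx": 0, "dy": 0, "dz": 0, "twist": -0.32},
    {"dx": 0, "dy": 0, "dz": 0, "twist": -0.4},
    {"dx": 0, "dy": 0, "dz": 0, "twist": -0.48},
    {"dx": 0, "dy": 0, "dz": 0, "twist": -0.55},
  ],
)

```text
t: 12.9
tool_pos: [0.4769, -0.1205, 0.1669]
orientation: [[0.446, 0.895, 0.001], [0.895, -0.446, 0.001], [0.001, 0.001, -1.0]]
wrist_force: [0.9, 1.9, 1.3]
opening: 0.562
gripper_force: 38.0
```

Run:
```python
from h import *
s=sense();print(s["t"],s["tool_pos"],s["orientation"][:,0],s["wrist_force"],s["torque"],s["opening"],s["gripper_force"])
```

```text
12.9 [ 0.47687192 -0.12048385  0.16689626] [0.44559752 0.89523286 0.00098274] [0.91126204 1.89602719 1.28022517] [ 0.38503899 -0.11479266 -0.40761758] 0.5621241215170748 37.99937697074256
```

>>> play_rows(
  deltas=[
    {"dx": 0, "dy": 0, "dz": 0, "twist": -0.08},
    {"dx": 0, "dy": 0, "dz": 0, "twist": -0.16},
    {"dx": 0, "dy": 0, "dz": 0, "twist": -0.23},
    {"dx": 0, "dy": 0, "dz": 0, "twist": -0.3},
    {"dx": 0, "dy": 0, "dz": 0, "twist": -0.3},
  ],
)

```text
t: 13.52
tool_pos: [0.4776, -0.1199, 0.1678]
orientation: [[0.161, 0.987, 0.003], [0.987, -0.161, 0.0], [0.001, 0.003, -1.0]]
wrist_force: [-0.7, 3.6, 8.1]
opening: 0.558
gripper_force: 38.0
```

Run:
```python
from h import *
s=sense();print(s["t"],s["tool_pos"],s["orientation"][:,0],s["wrist_force"],s["torque"],s["opening"],s["gripper_force"])
```

```text
13.525 [ 0.47763986 -0.11991976  0.16780923] [1.60733626e-01 9.86997519e-01 7.73448430e-04] [-0.7411588   3.57100498  8.11418048] [7.62477804e-01 1.15880120e-01 5.01953929e-04] 0.5583131422549111 38.0019747588085
```

>>> play_rows(
  deltas=[
    {"dx": 0, "dy": 0, "dz": 0, "twist": 0},
    {"dx": 0, "dy": 0, "dz": -0.15, "twist": 0},
    {"dx": 0, "dy": 0, "dz": -0.3, "twist": 0},
    {"dx": 0, "dy": 0, "dz": -0.5, "twist": 0},
    {"dx": 0, "dy": 0, "dz": -0.8, "twist": 0},
  ],
)

```text
t: 14.15
tool_pos: [0.4763, -0.1207, 0.1746]
orientation: [[0.162, 0.987, -0.0], [0.987, -0.162, 0.0], [0.0, -0.0, -1.0]]
wrist_force: [-0.5, 1.0, -1.5]
opening: 0.562
gripper_force: 38.0
```

Run:
```python
from h import *
s=snap("w6");print(s["t"],s["tool_pos"],s["wrist_force"],s["torque"],s["opening"],s["gripper_force"])
a=cv2.imread("pics/w6.png");w=cv2.resize(a,(512,384))
b=cv2.cvtColor(get_image("scene"),cv2.COLOR_RGB2BGR)[150:250,110:230];b=cv2.resize(b,(280,233),interpolation=cv2.INTER_CUBIC)
c=np.zeros((384,792,3),np.uint8);c[:,:512]=w;c[:233,512:]=b;cv2.imwrite("pics/w6c.png",c)
```

```text
14.15 [ 0.47628836 -0.12073922  0.17464374] [-0.51059905  1.03031332 -1.53536335] [ 0.10656769 -0.18202433 -0.01030061] 0.5619591682492137 37.99980050884187
```

View pics/w6c.png

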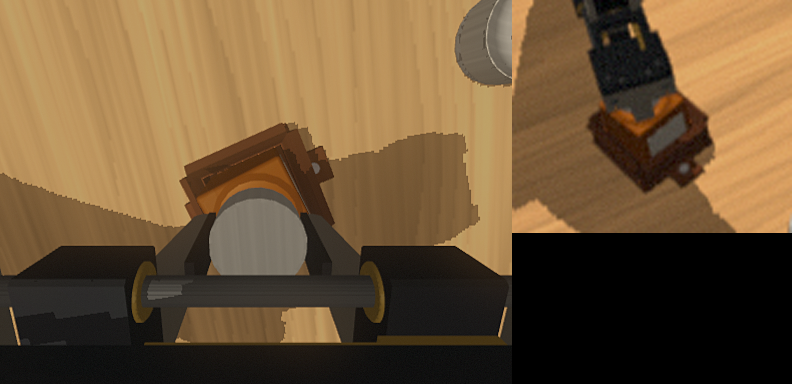

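>>> play_rows(
  deltas=[
    {"dx": 0, "dy": 0, "dz": -0.3, "twist": 0},
    {"dx": 0, "dy": 0, "dz": -0.7, "twist": 0},
    {"dx": 0, "dy": 0, "dz": -1.2, "twist": 0},
    {"dx": 0, "dy": 0, "dz": -1.8, "twist": 0},
    {"dx": 0, "dy": 0, "dz": -2.4, "twist": 0},
    {"dx": 0, "dy": 0, "dz": -2.8, "twist": 0},
    {"dx": 0, "dy": 0, "dz": -2.8, "twist": 0},
    {"dx": 0, "dy": 0, "dz": -2.8, "twist": 0},
    {"dx": 0, "dy": 0, "dz": -2.8, "twist": 0},
  ],
)

```text
t: 15.38
tool_pos: [0.4763, -0.1207, 0.2024]
orientation: [[0.161, 0.987, -0.0], [0.987, -0.161, 0.0], [0.0, -0.0, -1.0]]
wrist_force: [-0.3, -0.0, 0.4]
opening: 0.562
gripper_force: 38.0
```

Run:
```python
from h import *
s=snap("w7");print(s["t"],s["tool_pos"],s["wrist_force"],s["torque"],s["opening"],s["gripper_force"])
a=cv2.imread("pics/w7.png");w=cv2.resize(a,(512,384))
b=cv2.cvtColor(get_image("scene"),cv2.COLOR_RGB2BGR)[150:250,110:230];b=cv2.resize(b,(280,233),interpolation=cv2.INTER_CUBIC)
c=np.zeros((384,792,3),np.uint8);c[:,:512]=w;c[:233,512:]=b;cv2.imwrite("pics/w7c.png",c)
```

```text
15.375 [ 0.47629813 -0.12067221  0.20244796] [-0.29887392 -0.02136096  0.4486994 ] [-0.04817871 -0.02657427  0.00961074] 0.5618432419659332 37.99993236141745
```

View pics/w7c.png

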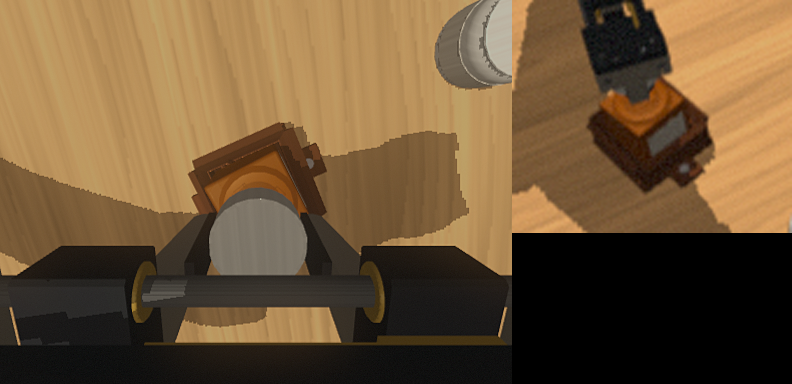

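The wrist view shows the lid still gripped at about (258,235). The jar sits home in the holder below it, and the scene crop agrees.

```bash
python3 -c "
from bench import *
print(hand_in())"
```

```text
the job is handed in; nothing more can be done
None
```

I handed the job in at about 15 s with the jar home in the holder and the unscrewed lid held level and centred, by my estimate about 14 mm above the mouth; the simulator gave no verdict.

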